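Meter two portions of milling balls from the slide-gate hopper

TASK

Slide the turquoise tray fully home under the milling-ball hopper, up to its stop, through the open end opposite the gate's orange handle, with its fin handle left sticking out. Then pull the hopper's gate part of the way out so that two of its three portions (four balls) drop into the tray while the third portion stays inside, and push the gate fully shut again. Leave the tray home under the hopper with its four balls, and do not disturb the pottery things around.

Things in the scene. Friction and masses are not known exactly. Their poses are not given: they have to be found in the camera images.
- hopper: fixed blue hopper on a stand, clear long walls, open top, 188 mm high, 130 mm along its y. Origin on the table under its centre, z up. Three cells in a row along y (centres y = -42, 0, +42 mm; 38 by 70 mm inside), each with one portion of two balls. The gate (underside 88, top 94 mm up) is the cells' floor; its handle is at the +y end, the tray enters at the open -y end
- hopper_stop (a point): middle of the face of the 30 mm high stop bar that the home tray's body touches: at y = +71 mm in the hopper's frame, 15 mm up; the home tray's origin is then 1 mm past the hopper's along y. The tray slides toward the hopper's +y between two upright cheeks, 110 mm apart inside (x = -55 to +55 mm), 140 mm long, 95 mm high
- gate (a joint): how far the gate is out along the hopper's +y, m: 0 shut, 0.130 fully out; starts 0 to 0.010. Stiff (2.5 N), stays where left. Pulling uncovers the cells in turn from the -y one: first fully open at 0.040, second at 0.082; portions drop at 0.034, 0.076 and 0.118, the third sags past 0.100. A red line on the gate comes out of the hopper's end wall at 0.086 (black line: 0.044)
- gate_grip (a point): grip point of the gate's handle, an upright orange plate 14 mm thick (across the hopper's x), 50 mm long along the hopper's y, from 94 to 142 mm above the table. The point is mid-length, 125 mm above the table, 150 mm from the hopper's origin along +y when shut; it moves with the gate. Axes parallel to the hopper's
- tray: loose turquoise open tray, about 0.25 kg, body 94 mm (its x) by 140 mm (its y), 46 mm high, 4 mm walls and floor; origin under the body's centre. An upright fin handle, 14 mm thick across x, runs from the body's -y wall out to y = -149 mm, 2 to 58 mm above the table. It goes under the hopper body first, its y along the hopper's y, fin toward the hopper's -y
- tray_fin (a point): grip point on the tray's fin handle, 125 mm from the tray's origin along the tray's -y, 45 mm above the table; axes parallel to the tray's
- ball1_center (a point): white ceramic milling ball, 32 mm in diameter, about 60 g; this point is its centre. It starts on the gate in the cell farthest from the gate's handle (first to drop)
- ball2_center (a point): white ceramic milling ball, 32 mm in diameter, about 60 g; this point is its centre. It starts on the gate in the cell farthest from the gate's handle (first to drop)
- ball3_center (a point): white ceramic milling ball, 32 mm in diameter, about 60 g; this point is its centre. It starts on the gate in the cell in the middle (second to drop)
- ball4_center (a point): white ceramic milling ball, 32 mm in diameter, about 60 g; this point is its centre. It starts on the gate in the cell in the middle (second to drop)
- ball5_center (a point): white ceramic milling ball, 32 mm in diameter, about 60 g; this point is its centre. It starts on the gate in the cell nearest the gate's handle (third: to be kept)
- ball6_center (a point): white ceramic milling ball, 32 mm in diameter, about 60 g; this point is its centre. It starts on the gate in the cell nearest the gate's handle (third: to be kept)
- mug: bystander: blue ceramic mug, 80 mm across, 90 mm high, origin under its centre
- bowl: bystander: glass bowl, 120 mm across, 50 mm high, origin under its centre
- jar: bystander: white jar with grey lid, 72 mm across, 75 mm high, origin under its centre
- brush: bystander: brush 200 mm long lying on the table along its x
- tile: bystander: white tile 100 x 100 x 10 mm lying on the table
Not all that is in view belongs to the job. Of the things that look like the tray, the largest one is meant.

How it is judged:
On the way, in this order (a step that is already met when the one before it is completed fails the run):
1. with the gate still shut, the tray is home under the hopper: its body within 15 mm of the stop and within 20 mm of the middle (x of tray in the frame of hopper between -0.02 and 0.02 m and y of tray in the frame of hopper above -0.015 m and height (world z) of tray below 0.008 m and value of joint gate below 0.025 m), for 0.2 s.
2. the first two portions (balls 1 to 4) lie in the tray while the third is still in the hopper (x of tray in the frame of hopper between -0.02 and 0.02 m and y of tray in the frame of hopper above -0.015 m and height (world z) of tray below 0.008 m and x of ball1_center in the frame of tray between -0.043 and 0.043 m and y of ball1_center in the frame of tray between -0.066 and 0.066 m and z of each of ball1_center, ball2_center, ball3_center, ball4_center in the frame of tray below 0.06 m and x of ball2_center in the frame of tray between -0.043 and 0.043 m and y of ball2_center in the frame of tray between -0.066 and 0.066 m and x of ball3_center in the frame of tray between -0.043 and 0.043 m and y of ball3_center in the frame of tray between -0.066 and 0.066 m and x of ball4_center in the frame of tray between -0.043 and 0.043 m and y of ball4_center in the frame of tray between -0.066 and 0.066 m and z of each of ball5_center, ball6_center in the frame of hopper above 0.102 m), for 0.2 s.
At the end, for the whole second after the job is handed in: the gate is shut to within 4 mm, the tray stands home on the table (within 15 mm of the stop, within 20 mm of the middle) and at rest, balls 1 to 4 lie in it and balls 5 and 6 are still in the hopper on the gate (all of step 2 and value of joint gate below 0.004 m and linear speed of tray below 0.02 m/s); the robot touches nothing.
It fails at once if a ball of the third portion drops out of the hopper (height (world z) of any of ball5_center, ball6_center below 0.085 m).
It fails at once if a bystander (mug, bowl, jar, brush, tile) is moved more than 30 mm (distance of any of mug, bowl, jar, brush, tile from where it was at the start of the episode above 0.03 m).
It also fails if it takes over 61 s, if anything falls off the work surface, if the arm or the gripper's body presses on something with over 40 N, if the wrist force passes 120 N, or if a joint passes its speed limit or range.

ROBOT

A 6-joint arm with a two-finger parallel gripper is mounted at the origin on the work surface. World frame = base frame: x ahead of the robot, y to its left, z up, the work surface at z = 0. Lengths are in m, angles in rad, forces in N, time in s.
With the tool pointing down it reaches from about 0.35 to 0.775 m from the base axis. Payload 7.3 kg.
Tool frame: the origin (TCP) lies at the very end of the fingers, on their centre line; the grasp point (between the pads) lies 19 mm behind it; z points along the fingers, y is the line along which they close (so a half turn about z gives the same grasp; the last joint's range is limited). The gripper opens to 92 mm and grips with 3 to 60 N. Pads are 19 mm wide; open, the fingers measure 130 mm over their backs; the gripper's body (75 mm by 190 mm) begins 47 mm behind the grasp point.
Start: joints at [0.979, 0.342, 1.524, -0, 1.275, -0.146], TCP at [0.226, 0.474, 0.196] pointing down, gripper open.
Joint ranges: [-2.53, 2.53], [-0.77, 2.02], [0.04, 2.7], [-1, 4.14], [0.28, 2.66], [-3.11, 3.11]. Speed limits (rad/s): [2.57, 2.57, 3.14, 3.14, 3.14, 3.14].

INTERFACE

Orientations are given as [roll, pitch, yaw] about the fixed x, y, z axes, in that order (R = Rz(yaw) Ry(pitch) Rx(roll)).
In Python, from cell import robot gives the robot as it stands. The module is installed in compiled form; this text tells all that it offers.
- The arm moves only by the tool arm_command, never from a script. Its argument "moves" is a list of rows, each a list of 3 entries, a list of its own where there are three numbers: the shift along the tool's x, y, z in m, then the turn, a rotation vector about the tool's x, y, z in rad, then the finger opening in m, from 0 to 0.0918. In form: [[[dx, dy, dz], [ax, ay, az], claw], ...]. A call has exactly 5 rows; each row is the pose to reach, as a shift and turn from the pose commanded when the call began, along the tool's axes at that moment; what a row does not reach only later rows make up. A row lasts 1/10 s, in which the tool goes at most 50 mm and 8.59 degrees, less where a joint would pass 70% of its speed; a pose out of reach is approached as far as the arm can. A call with a gripper value outside its range is refused whole. The fingers move at their own pace and stop on an object; "squeeze" is the grip in N (left out, the last holds). Time passes only in rows, so rows that repeat a pose let the fingers close, or fill a call up. It gives the time, the measured TCP pose, the force, the opening and the grip force at its end, in the units of the state.
- robot.observe(): the state, without advancing time (a new reading comes with each control period).
- robot.read_camera(name): name is "scene" or "top" or "wrist"; returns the picture (384x512x3 uint8, red, green, blue); there is no depth.
- robot.camera_model(name): a dict with "fx", "fy", "cx", "cy" (pixels), "R" (3x3) and "t" (3): a world point X has camera coordinates R X + t. Camera axes: x right, y down, z forward; pixel columns grow to the right and rows downward; lengths in m; the calibration is good to about 2 mm. The wrist camera is an equidistant fisheye: a pixel r from the principal point sees the ray r / f radians off the axis. A picture is of the moment at which its call begins: read the wrist's pose just before it. camera_model takes no time and is no camera call; for the wrist camera it gives the pose at the moment of the call.
- robot.hand_in(): hands the job in; it is judged then, once.
The state is a dict: "time": time; "qpos": joint angles; "qvel": joint speeds; "joint_efforts": joint torques, N m; "tool_pos": TCP position; "tool_rot": TCP orientation; "contact_force": force on the tool from outside, world axes, zero at the start; "torque": the same for the moment, N m; "opening": finger opening in m; "grip_force": force on a finger pad.
Only numpy, scipy, OpenCV 4.12 (cv2) and the standard library are available. Lean on these libraries where they do the work, as an engineer would, in place of code of your own. Each camera call takes 0.05 s, during which the arm holds its last target. There are 200 camera calls.

## Working session

There is one attempt and no reset: what is moved stays moved. The work goes in short steps, Python scripts to look and compute and a tool call to move; the robot and the scene stay as the last step left them, time stands still between calls to the robot, and variables do not carry over. Pictures are saved under pics/ and viewed, at most 14 in all, crops included, and the job is handed in when it is done.

Besides the shell and the picture viewer there is one more tool, called after "Call:" as a command line: name --argument value ..., lists and objects as JSON in quotes. arm_command: Moves the arm, as the interface text tells. Its arguments: {"type":"object","properties":{"moves":{"type":"array"},"squeeze":{"type":"number"}},"required":["moves"]}

```bash
mkdir -p pics
python3 - <<'E'
from cell import robot
import cv2,numpy as np
ims=[]
for n in("top","scene"):
    im=robot.read_camera(n); cv2.imwrite(f"pics/{n}0.png",im[:,:,::-1]); 
    m=robot.camera_model(n); print(n,m["fx"],m["cx"],m["cy"],np.round(m["R"],3).tolist(),np.round(m["t"],3))
s=robot.observe();print(s["time"],s["tool_pos"],s["tool_rot"],s["opening"])
E
```

```text
top 401.93270294138443 250.55851591818742 193.48602769058797 [[-0.02, -1.0, -0.021], [-0.993, 0.022, -0.114], [0.114, 0.019, -0.993]] [-0.06   0.555  1.168]
scene 432.88599493876126 250.4685037310263 190.02211183475458 [[0.866, 0.5, -0.015], [0.305, -0.551, -0.777], [-0.397, 0.668, -0.63]] [-0.405 -0.13   1.816]
0.1 [0.22614267 0.47337756 0.1953507 ] [-3.14031221e+00 -1.89451358e-04  2.69578219e+00] 0.09195939709327904
```

View pics/top0.png

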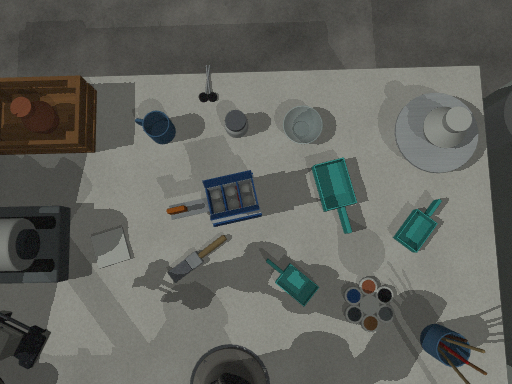

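View pics/scene0.png

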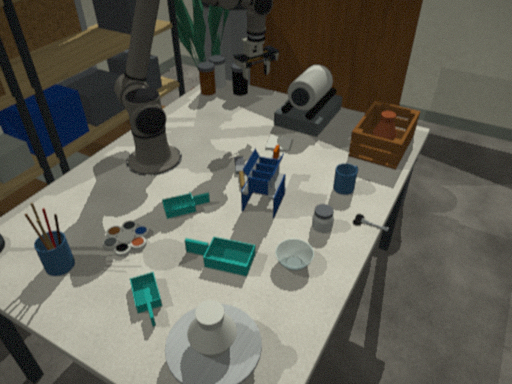

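The top view shows three turquoise trays: A (335,190), B (417,232) and C (297,283). A looks the largest. The hopper is at (232,198), with its orange handle at (178,210) on the left. The tray therefore enters from the right, with its fin ending up on the right. I'll measure all three and confirm in a crop.

```bash
cat > h.py <<'E'
import cv2,numpy as np
from cell import robot
def cast(m,uv,z):
    """pixels (n,2) -> points on plane z (pinhole)"""
    uv=np.atleast_2d(uv).astype(float)
    d=np.c_[(uv[:,0]-m["cx"])/m["fx"],(uv[:,1]-m["cy"])/m["fy"],np.ones(len(uv))]@np.array(m["R"])
    c=-np.array(m["R"]).T@np.array(m["t"])
    return c+d*((z-c[2])/d[:,2])[:,None]
def blobs(im,lo,hi,minA=60,k=0):
    h=cv2.cvtColor(im,cv2.COLOR_RGB2HSV); M=cv2.inRange(h,lo,hi)
    if k: M=cv2.morphologyEx(M,cv2.MORPH_OPEN,np.ones((k,k),np.uint8))
    cs=cv2.findContours(M,cv2.RETR_EXTERNAL,cv2.CHAIN_APPROX_NONE)[0]
    return [c for c in cs if cv2.contourArea(c)>minA]
def rect(m,c,z):
    p=cast(m,c.reshape(-1,2),z)[:,:2].astype(np.float32)
    return cv2.minAreaRect(p)
E
python3 - <<'E'
from h import *
im=cv2.imread("pics/top0.png")[:,:,::-1].copy(); m=robot.camera_model("top")
for nm,lo,hi,z in(("teal",(75,90,40),(95,255,255),.046),("orange",(3,150,120),(18,255,255),.142),("blue",(100,120,50),(125,255,255),.188)):
  for k in((0,7) if nm=="teal" else (0,)):
    for c in blobs(im,lo,hi,60,k):
        r=rect(m,c,z);mo=cv2.moments(c);print(nm,k,np.round((mo["m10"]/mo["m00"],mo["m01"]/mo["m00"])),cv2.contourArea(c),np.round(r[0],4),np.round(r[1],4),round(r[2],1), np.round(cast(m,cv2.boxPoints(cv2.minAreaRect(c)),z)[:,:2],3).tolist())
a=cv2.resize(im[140:300,160:460],None,fx=2.6,fy=2.6,interpolation=cv2.INTER_CUBIC)
cv2.imwrite("pics/crop0.png",a[:,:,::-1])
E
```

```text
teal 0 [295. 283.] 950.0 [ 0.3058 -0.177 ] [0.1643 0.0702] 49.5 [[0.332, -0.091], [0.386, -0.138], [0.278, -0.263], [0.226, -0.217]]
teal 0 [417. 228.] 1123.0 [ 0.4586 -0.5644] [0.0788 0.1717] 51.4 [[0.416, -0.48], [0.55, -0.587], [0.501, -0.649], [0.367, -0.542]]
teal 0 [335. 188.] 1733.0 [ 0.5372 -0.3261] [0.2174 0.1009] 13.4 [[0.63, -0.252], [0.656, -0.351], [0.444, -0.399], [0.419, -0.302]]
teal 7 [296. 284.] 857.0 [ 0.2886 -0.1972] [0.1113 0.0702] 49.5 [[0.298, -0.132], [0.351, -0.178], [0.279, -0.263], [0.226, -0.217]]
teal 7 [415. 230.] 989.0 [ 0.4386 -0.5484] [0.0788 0.1206] 51.4 [[0.416, -0.48], [0.51, -0.555], [0.461, -0.617], [0.367, -0.542]]
teal 7 [335. 188.] 1708.5 [ 0.5372 -0.3261] [0.2174 0.1009] 13.4 [[0.63, -0.252], [0.656, -0.351], [0.444, -0.399], [0.419, -0.302]]
blue 0 [432. 342.] 246.5 [ 0.1589 -0.5196] [0.0506 0.0655] 62.4 [[0.142, -0.481], [0.199, -0.514], [0.175, -0.56], [0.118, -0.527]]
blue 0 [353. 296.] 122.5 [ 0.2723 -0.3271] [0.031  0.0302] 43.5 [[0.273, -0.305], [0.294, -0.327], [0.271, -0.349], [0.251, -0.327]]
blue 0 [231. 194.] 1014.0 [ 0.534 -0.025] [0.1048 0.1297] 11.3 [[0.573, 0.049], [0.598, -0.078], [0.495, -0.099], [0.47, 0.028]]
```

View pics/crop0.png

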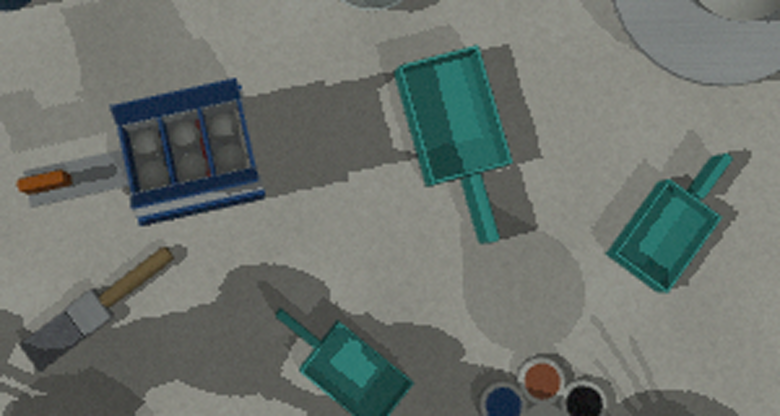

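Tray A (335,188) is the largest: its rectangle is 217x101 mm, against 172x79 for B and 164x70 for C. The crop confirms this, with the fin pointing down toward crop (487,240). Next I'll refine the handle, fin and hopper axis.

Run:
```python
from h import *
im=cv2.imread("pics/top0.png")[:,:,::-1].copy(); m=robot.camera_model("top")
print("cam",-np.array(m["R"]).T@m["t"])
h=cv2.cvtColor(im,cv2.COLOR_RGB2HSV); print(h[209:211,172:182].tolist()[0])
def show(nm,c,z):
    r=rect(m,c,z); print(nm,cv2.contourArea(c),np.round(r[0],4),np.round(r[1],4),round(r[2],1),np.round(cv2.boxPoints(r),3).tolist())
for c in blobs(im,(4,130,90),(22,255,255),20):
    x,y,w,hh=cv2.boundingRect(c)
    if 150<x<200 and 195<y<225: show("handle",c,.142)
# hopper blue blob corners by hull approx
for c in blobs(im,(100,120,50),(125,255,255),300):
    hull=cv2.convexHull(c); ap=cv2.approxPolyDP(hull,4,True).reshape(-1,2); print(ap.tolist(),np.round(cast(m,ap,.188)[:,:2],3).tolist())
M=cv2.inRange(h,(75,90,40),(95,255,255)); M[:,:310]=0;M[:,360:]=0;M[240:]=0
body=cv2.morphologyEx(M,cv2.MORPH_OPEN,np.ones((15,15),np.uint8))
c=max(cv2.findContours(body,0,1)[0],key=cv2.contourArea); show("body",c,.046)
fin=M.copy(); fin[:213]=0
c=max(cv2.findContours(fin,0,1)[0],key=cv2.contourArea); show("fin",c,.058)
r=h[175:215,225:262].astype(int); q=np.argwhere(((r[...,0]<8)|(r[...,0]>172))&(r[...,1]>120)); print("red",(q[:,::-1]+[225,175]).tolist()[:20])
```

```text
cam [ 0.41664122 -0.0948817   1.22163477]
[[14, 211, 121], [14, 209, 122], [13, 205, 123], [12, 195, 124], [13, 197, 124], [13, 202, 126], [13, 208, 124], [13, 202, 124], [12, 209, 123], [13, 197, 128]]
handle 58.0 [0.5031 0.1307] [0.0122 0.0456] 11.8 [[0.492000013589859, 0.15199999511241913], [0.5019999742507935, 0.10700000077486038], [0.5139999985694885, 0.10999999940395355], [0.5040000081062317, 0.15399999916553497]]
[[250, 170], [258, 209], [211, 219], [203, 181]] [[0.597, -0.075], [0.495, -0.094], [0.472, 0.028], [0.571, 0.048]]
body 1442.5 [ 0.5733 -0.3176] [0.1431 0.1009] 13.3 [[0.492000013589859, -0.2849999964237213], [0.5149999856948853, -0.382999986410141], [0.6549999713897705, -0.3499999940395355], [0.6309999823570251, -0.25200000405311584]]
fin 138.5 [ 0.4608 -0.3424] [0.0604 0.0226] 13.4 [[0.42899999022483826, -0.33799999952316284], [0.4339999854564667, -0.36000001430511475], [0.49300000071525574, -0.34599998593330383], [0.4880000054836273, -0.3240000009536743]]
red [[236, 188], [237, 193], [237, 194], [237, 195], [238, 197], [238, 198], [238, 199], [240, 207]]
```

```bash
cat > plan.py <<'E'
import sys,numpy as np
from scipy.spatial.transform import Rotation as Ro
from cell import robot
# usage: plan.py x,y,z,yaw [more...] -> shift/turn from the present pose in tool axes
s=robot.observe(); p=np.array(s["tool_pos"]); R=Ro.from_euler("xyz",s["tool_rot"])
print("t",round(s["time"],2),"pos",np.round(p,4),"rpy",np.round(s["tool_rot"],3),"q6",round(s["qpos"][5],2))
for a in sys.argv[1:]:
    x,y,z,w=map(float,a.split(","))
    d=R.inv().apply(np.array([x,y,z])-p); r=(R.inv()*Ro.from_euler("xyz",[np.pi,0,w])).as_rotvec()
    print(a,"->",np.round(d,4).tolist(),np.round(r,4).tolist())
E
python3 plan.py 0.42,0.1,0.26,1.6 0.43,0.05,0.26,1.3
```

```text
t 0.1 pos [0.2261 0.4734 0.1954] rpy [-3.14  -0.     2.696] q6 -0.15
0.42,0.1,0.26,1.6 -> [-0.3359, -0.2534, -0.0644] [-0.0013, 0.0005, 1.0958]
0.43,0.05,0.26,1.3 -> [-0.3665, -0.2942, -0.0643] [-0.0012, 0.0007, 1.3958]
```

Call:
arm_command --moves '[[[-0.035,-0.025,-0.03],[0,0,0.15],0.0918],[[-0.07,-0.05,-0.06],[0,0,0.3],0.0918],[[-0.11,-0.082,-0.064],[0,0,0.45],0.0918],[[-0.145,-0.11,-0.064],[0,0,0.6],0.0918],[[-0.18,-0.138,-0.064],[0,0,0.75],0.0918]]' --squeeze 40

```text
time: 0.6
tool_pos: [0.3297, 0.2697, 0.2601]
tool_rot: [3.141, 0.0, 1.94]
contact_force: [0.3, -0.2, 0.7]
opening: 0.0918
grip_force: 0.0
```

```bash
python3 plan.py 0.42,0.1,0.26,1.35 0.4525,-0.349,0.12,0.232
```

```text
t 0.6 pos [0.3297 0.2697 0.2601] rpy [3.141 0.    1.94 ] q6 0.14
0.42,0.1,0.26,1.35 -> [-0.1908, 0.023, 0.0002] [0.0006, -0.0001, 0.5899]
0.4525,-0.349,0.12,0.232 -> [-0.6213, -0.1088, 0.1401] [0.0006, -0.0004, 1.7079]
```

Call:
arm_command --moves '[[[-0.048,0.006,0],[0,0,0.15],0.0918],[[-0.095,0.012,0],[0,0,0.3],0.0918],[[-0.143,0.017,0],[0,0,0.45],0.0918],[[-0.19,0.02,0],[0,0,0.59],0.0918],[[-0.239,0.012,0],[0,0,0.74],0.0918]]'

```text
time: 1.1
tool_pos: [0.4288, 0.0518, 0.2596]
tool_rot: [-3.141, -0.0, 1.2]
contact_force: [1.5, -0.1, -1.0]
opening: 0.0918
grip_force: 0.0
```

```bash
python3 plan.py 0.44,-0.2,0.22,0.45 0.4525,-0.349,0.12,0.232
```

```text
t 1.1 pos [0.4288 0.0518 0.2596] rpy [-3.141 -0.     1.2  ] q6 0.31
0.44,-0.2,0.22,0.45 -> [-0.2307, 0.1017, 0.0395] [-0.0002, -0.0003, 0.7501]
0.4525,-0.349,0.12,0.232 -> [-0.3651, 0.1673, 0.1395] [-0.0003, -0.0002, 0.9681]
```

Call:
arm_command --moves '[[[-0.044,0.02,0],[0,0,0.15],0.0918],[[-0.088,0.04,0.005],[0,0,0.3],0.0918],[[-0.132,0.06,0.015],[0,0,0.45],0.0918],[[-0.176,0.08,0.03],[0,0,0.6],0.0918],[[-0.22,0.1,0.045],[0,0,0.75],0.0918]]'

```text
time: 1.6
tool_pos: [0.4424, -0.1884, 0.2147]
tool_rot: [3.142, -0.0, 0.449]
contact_force: [1.1, -0.2, -0.5]
opening: 0.0917
grip_force: 0.0
```

```bash
python3 plan.py 0.4525,-0.349,0.13,0.232
```

```text
t 1.6 pos [ 0.4424 -0.1884  0.2147] rpy [ 3.142 -0.     0.449] q6 0.56
0.4525,-0.349,0.13,0.232 -> [-0.0607, 0.149, 0.0847] [-0.0, -0.0003, 0.2173]
```

Call:
arm_command --moves '[[[-0.016,0.037,0.02],[0,0,0.06],0.0918],[[-0.031,0.075,0.04],[0,0,0.11],0.0918],[[-0.046,0.112,0.06],[0,0,0.16],0.0918],[[-0.061,0.149,0.08],[0,0,0.217],0.0918],[[-0.061,0.149,0.085],[0,0,0.217],0.0918]]'

```text
time: 2.1
tool_pos: [0.4521, -0.3506, 0.1268]
tool_rot: [-3.139, 0.003, 0.233]
contact_force: [0.7, -0.1, -0.1]
opening: 0.092
grip_force: 0.0
```

```bash
python3 plan.py 0.4525,-0.349,0.026,0.232
python3 - <<'E'
from h import *
m=robot.camera_model("wrist"); im=robot.read_camera("wrist"); 
P=np.array([.4525,-.349,.058]); 
T=np.array([.574,-.321,0]); a=np.array([.973,.23,0])
im=im.copy()
for d,z in((-.149,.058),(-.125,.058),(-.075,.058),(.07,.046)):
    X=T+d*a; X[2]=z; c=np.array(m["R"])@X+m["t"]; th=np.arctan2(np.hypot(c[0],c[1]),c[2]); r=m["fx"]*th; u=m["cx"]+r*c[0]/np.hypot(*c[:2]); v=m["cy"]+r*c[1]/np.hypot(*c[:2]); print(u,v); cv2.circle(im,(int(round(u)),int(round(v))),3,(255,0,0),1)
cv2.imwrite("pics/w1.png",im[:,:,::-1])
E
```

```text
t 2.1 pos [ 0.4521 -0.3506  0.1268] rpy [-3.139e+00  3.000e-03  2.330e-01] q6 0.54
0.4525,-0.349,0.026,0.232 -> [0.001, -0.0012, 0.1008] [-0.0024, 0.0025, 0.0014]
258.54739467545545 218.31974012978134
258.6111724386631 193.81947785178667
258.7581222631109 138.87460342379276
259.2228904967626 -15.41263238093427
```

View pics/w1.png

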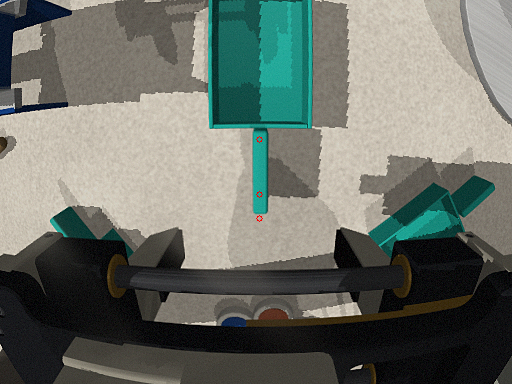

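The wrist view shows the fin centred between the fingers. Its tip is at (260,213), about 5 px or 5 mm ahead of my prediction at (259,218), so I'll shift +5 mm and descend.

Call:
arm_command --moves '[[[0.003,0,0.03],[0,0,0],0.0918],[[0.005,0,0.06],[0,0,0],0.0918],[[0.005,0,0.085],[0,0,0],0.0918],[[0.005,0,0.1],[0,0,0],0.0918],[[0.005,0,0.1],[0,0,0],0.03]]'

```text
time: 2.65
tool_pos: [0.4575, -0.3436, 0.0286]
tool_rot: [-3.137, 0.002, 0.24]
contact_force: [0.8, -0.5, 0.6]
opening: 0.0872
grip_force: 0.0
```

Call:
arm_command --moves '[[[0,0,0],[0,0,0],0.0],[[0,0,0],[0,0,0],0.0],[[0,0,0],[0,0,0],0.0],[[0,0,0],[0,0,0],0.0],[[0,0,0],[0,0,0],0.0]]' --squeeze 40

```text
time: 3.15
tool_pos: [0.4586, -0.3461, 0.0307]
tool_rot: [3.141, -0.001, 0.239]
contact_force: [-0.2, -0.2, 0.5]
opening: 0.0481
grip_force: 0.0
```

```bash
python3 plan.py 0.455,-0.349,0.03,0.232 0.455,-0.349,0.026,1.77
```

```text
t 3.15 pos [ 0.4586 -0.3461  0.0307] rpy [ 3.141e+00 -1.000e-03  2.390e-01] q6 0.55
0.455,-0.349,0.03,0.232 -> [-0.0042, 0.002, 0.0007] [0.0006, -0.0005, 0.0068]
0.455,-0.349,0.026,1.77 -> [-0.0042, 0.002, 0.0047] [0.0009, 0.0001, -1.5312]
```

Call:
arm_command --moves '[[[0,0,0],[0,0,0],0.0],[[0,0,0],[0,0,0],0.0],[[0,0,0],[0,0,0],0.0],[[0,0,0],[0,0,0],0.0],[[0,0,0],[0,0,0],0.0]]'

```text
time: 3.65
tool_pos: [0.4584, -0.3459, 0.0302]
tool_rot: [-3.141, -0.0, 0.239]
contact_force: [0.1, 0.9, -0.9]
opening: 0.0082
grip_force: 0.0
```

Run:
```python
from h import *
s=robot.observe(); print(s["opening"],s["grip_force"],s["tool_pos"])
w=robot.read_camera("wrist"); t=robot.read_camera("top")
a=np.hstack([cv2.resize(w,(400,300)),cv2.resize(t[130:280,270:470],(400,300))])
cv2.imwrite("pics/w2.png",a[:,:,::-1])
```

```text
0.008216614166911397 0.0 [ 0.45844329 -0.34587571  0.0301926 ]
```

View pics/w2.png

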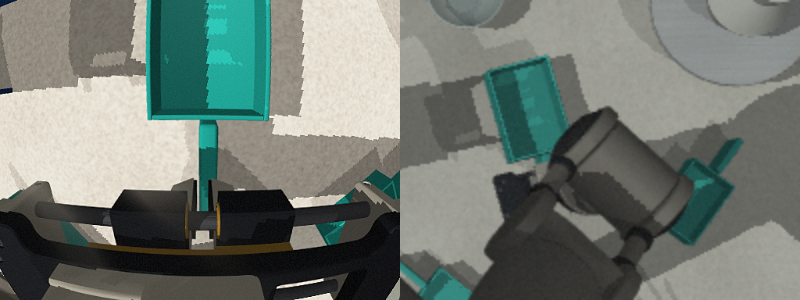

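Call:
arm_command --moves '[[[0,0,0],[0,0,0],0.0],[[0,0,0],[0,0,0],0.0],[[0,0,0],[0,0,0],0.0],[[0,0,0],[0,0,0],0.0],[[0,0,0],[0,0,0],0.0]]'

```text
time: 4.25
tool_pos: [0.4585, -0.3459, 0.0303]
tool_rot: [3.142, -0.0, 0.239]
contact_force: [-0.2, -0.2, -0.1]
opening: 0.0007
grip_force: 0.0
```

Run:
```python
from h import *
s=robot.observe(); print(s["opening"],s["grip_force"],s["tool_pos"],s["qpos"])
w=robot.read_camera("wrist"); sc=robot.read_camera("scene")
a=np.hstack([cv2.resize(w[180:330,160:360],(400,300),interpolation=2),cv2.resize(sc[180:330,130:330],(400,300),interpolation=2)])
cv2.imwrite("pics/w3.png",a[:,:,::-1])
```

```text
0.0006651809354247608 0.0 [ 0.45847807 -0.34590872  0.03027436] [-7.79833580e-01  6.06348157e-01  1.58907042e+00  1.14042827e-04
  9.46115703e-01  5.52101678e-01]
```

View pics/w3.png

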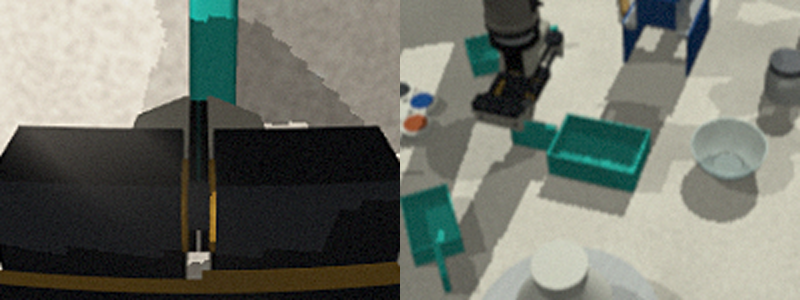

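Run:
```python
from h import *
s=robot.observe(); tp=np.array(s["tool_pos"])
m=robot.camera_model("scene"); w=robot.camera_model("wrist")
def pj(m,X): 
    c=np.array(m["R"])@X+m["t"]; return np.round([m["cx"]+m["fx"]*c[0]/c[2],m["cy"]+m["fy"]*c[1]/c[2]],1)
def pw(X):
    c=np.array(w["R"])@X+w["t"]; q=np.hypot(*c[:2]); r=w["fx"]*np.arctan2(q,c[2]); return np.round([w["cx"]+r*c[0]/q,w["cy"]+r*c[1]/q],1)
T=np.array([.574,-.321,0]); a=np.array([.973,.23,0])
for n,X in(("tcp",tp),("grasp",tp+[0,0,.019]),("tcp+66",tp+[0,0,.066]),("tiptop",T-.149*a+[0,0,.058]),("tiplow",T-.149*a+[0,0,.002]),("finroot",T-.07*a+[0,0,.058])):
    u=pj(m,X); v=pw(X); print(n,X.round(3),"scene",u,"crop",(u-[130,180])*2,"wrist",v,"crop",(v-[160,180])*2)
print(w["R"].round(2).tolist(), (-w["R"].T@w["t"]).round(3))
```

```text
tcp [ 0.458 -0.346  0.03 ] scene [193.7 245.5] crop [127.4 131. ] wrist [259.5 224.1] crop [199.   88.2]
grasp [ 0.458 -0.346  0.049] scene [193.1 241.3] crop [126.2 122.6] wrist [259.6 235.9] crop [199.2 111.8]
tcp+66 [ 0.458 -0.346  0.096] scene [191.6 230.7] crop [123.2 101.4] wrist [259.8 276.6] crop [199.6 193.2]
tiptop [ 0.429 -0.355  0.058] scene [183.5 238. ] crop [107. 116.] wrist [262.8 284. ] crop [205.6 208. ]
tiplow [ 0.429 -0.355  0.002] scene [185.4 250.2] crop [110.8 140.4] wrist [262.  245.2] crop [204.  130.4]
finroot [ 0.506 -0.337  0.058] scene [206.8 242.9] crop [153.6 125.8] wrist [264.7 163.3] crop [209.4 -33.4]
[[0.24, -0.97, 0.0], [-0.93, -0.23, 0.3], [-0.29, -0.07, -0.96]] [ 0.536 -0.326  0.219]
```

Run:
```python
from h import *
w=robot.read_camera("wrist"); sc=robot.read_camera("scene")
a=np.hstack([cv2.resize(w[190:290,210:310],(400,400),interpolation=2),cv2.resize(sc[205:265,155:215],(400,400),interpolation=2)])
cv2.imwrite("pics/w4.png",a[:,:,::-1])
```

```text
(no output)
```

View pics/w4.png

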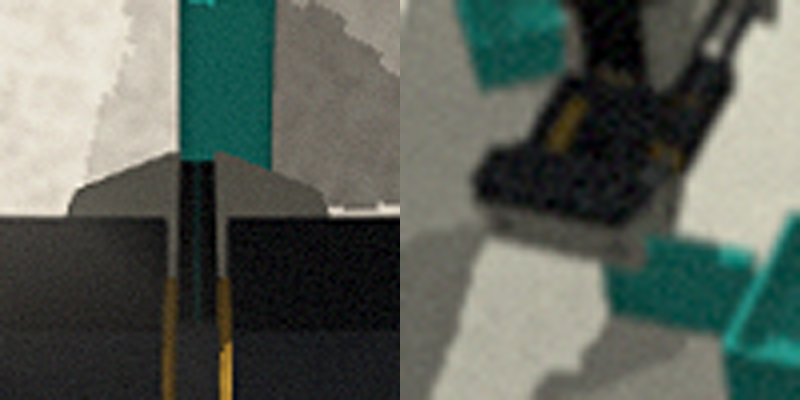

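The fingers closed completely (opening 0.0007). In the wrist crop they cover the fin from row 160 down, and their width (65 px for 38 mm) puts the tips near z 0.06, just above the fin, rather than at the reported 0.03. I'll check this against the scene view.

Run:
```python
from h import *
s=robot.observe(); tp=np.array(s["tool_pos"])
m=robot.camera_model("scene"); w=robot.camera_model("wrist"); print("f",w["fx"])
yt=np.array([.237,-.972,0]); xt=np.array([.972,.237,0])
def pj(X): 
    c=np.array(m["R"])@X+m["t"]; u=np.array([m["cx"]+m["fx"]*c[0]/c[2],m["cy"]+m["fy"]*c[1]/c[2]]); return np.round((u-[155,205])/.15+[400,0])
def pw(X):
    c=np.array(w["R"])@X+w["t"]; q=np.hypot(*c[:2]); r=w["fx"]*np.arctan2(q,c[2]); u=np.array([w["cx"]+r*c[0]/q,w["cy"]+r*c[1]/q]); return np.round((u-[210,190])*4)
for h in(0,.03):
  for sy in(-.019,.019):
    for sx in (-.0095,.0095): X=tp+yt*sy+xt*sx+[0,0,h]; print("tip",h,sy,sx,pw(X),pj(X))
for h in(.066,.096):
  for sy in(-.095,.095):
    for sx in(-.037,.037): X=tp+yt*sy+xt*sx+[0,0,h]; print("body",h,sy,sx,pw(X),pj(X))
```

```text
f 297.3186396354542
tip 0 -0.019 -0.0095 [ 90. 186.] [654. 239.]
tip 0 -0.019 0.0095 [86. 85.] [691. 246.]
tip 0 0.019 -0.0095 [306. 186.] [624. 294.]
tip 0 0.019 0.0095 [310.  85.] [661. 302.]
tip 0.03 -0.019 -0.0095 [ 74. 269.] [648. 195.]
tip 0.03 -0.019 0.0095 [ 69. 156.] [685. 202.]
tip 0.03 0.019 -0.0095 [322. 269.] [617. 250.]
tip 0.03 0.019 0.0095 [328. 156.] [655. 258.]
body 0.066 -0.095 -0.037 [-428.  515.] [648.  26.]
body 0.066 -0.095 0.037 [-550.   55.] [789.  53.]
body 0.066 0.095 -0.037 [823. 514.] [485. 301.]
body 0.066 0.095 0.037 [946.  56.] [640. 334.]
body 0.096 -0.095 -0.037 [-512.  648.] [642. -20.]
body 0.096 -0.095 0.037 [-691.  145.] [785.   7.]
body 0.096 0.095 -0.037 [907. 647.] [475. 254.]
body 0.096 0.095 0.037 [1088.  146.] [633. 287.]
```

Confirmed: projecting the tips 30 mm above the reported TCP gives (69..328,156), which matches the picture (70..330,155). The real fingertips sit 30 mm behind the reported TCP, so I'll subtract 30 mm from every z target. Now I'll reopen and go deeper.

Call:
arm_command --moves '[[[0,0,-0.005],[0,0,0],0.06],[[0,0.003,-0.005],[0,0,0],0.06],[[0,0.003,-0.005],[0,0,0],0.06],[[0,0.003,-0.005],[0,0,0],0.06],[[0,0.003,-0.005],[0,0,0],0.06]]'

```text
time: 4.95
tool_pos: [0.4591, -0.3487, 0.0351]
tool_rot: [-3.141, 0.0, 0.239]
contact_force: [-0.3, -0.7, 0.2]
opening: 0.0355
grip_force: 0.0
```

Call:
arm_command --moves '[[[0,0,0],[0,0,0],0.06],[[0,0,0],[0,0,0],0.06],[[0,0,0.01],[0,0,0],0.06],[[0,0,0.022],[0,0,0],0.06],[[0,0,0.036],[0,0,0],0.06]]'

```text
time: 5.45
tool_pos: [0.459, -0.3487, -0.002]
tool_rot: [-3.141, 0.0, 0.239]
contact_force: [-0.5, 0.5, -0.6]
opening: 0.0597
grip_force: 0.0
```

Call:
arm_command --moves '[[[0,0,0],[0,0,0],0.0],[[0,0,0],[0,0,0],0.0],[[0,0,0],[0,0,0],0.0],[[0,0,0],[0,0,0],0.0],[[0,0,0],[0,0,0],0.0]]'

```text
time: 5.95
tool_pos: [0.4594, -0.349, -0.0003]
tool_rot: [3.141, -0.001, 0.239]
contact_force: [0.1, -0.2, -0.0]
opening: 0.0247
grip_force: 0.0
```

Call:
arm_command --moves '[[[0,0,0],[0,0,0],0.0],[[0,0,0],[0,0,0],0.0],[[0,0,0],[0,0,0],0.0],[[0,0,0],[0,0,0],0.0],[[0,0,0],[0,0,0],0.0]]'

```text
time: 6.45
tool_pos: [0.4593, -0.349, -0.0005]
tool_rot: [3.141, -0.0, 0.239]
contact_force: [-0.3, 0.7, 2.9]
opening: 0.014
grip_force: 40.0
```

Call:
arm_command --moves '[[[0,0,0],[0,0,-0.08],0.0],[[0,0,0],[0,0,-0.18],0.0],[[0,0,0],[0,0,-0.29],0.0],[[0,0,0],[0,0,-0.4],0.0],[[0,0,0],[0,0,-0.51],0.0]]'

```text
time: 6.95
tool_pos: [0.4599, -0.3492, -0.0005]
tool_rot: [3.14, -0.001, 0.753]
contact_force: [2.8, -0.1, 1.2]
opening: 0.0137
grip_force: 40.0
```

Call:
arm_command --moves '[[[0,0,0],[0,0,-0.11],0.0],[[0,0,0],[0,0,-0.22],0.0],[[0,0,0],[0,0,-0.33],0.0],[[0,0,0],[0,0,-0.44],0.0],[[0,0,0],[0,0,-0.53],0.0]]'

```text
time: 7.45
tool_pos: [0.4599, -0.3489, -0.0005]
tool_rot: [3.14, -0.0, 1.283]
contact_force: [2.1, 1.1, 2.2]
opening: 0.0137
grip_force: 40.0
```

```bash
python3 plan.py 0.475,-0.345,-0.001,1.77 0.595,-0.325,-0.001,1.77
```

```text
t 7.45 pos [ 0.4599 -0.3489 -0.0005] rpy [ 3.14  -0.     1.283] q6 -0.49
0.475,-0.345,-0.001,1.77 -> [0.008, 0.0134, 0.0005] [0.0014, 0.0002, -0.4875]
0.595,-0.325,-0.001,1.77 -> [0.0613, 0.1228, 0.0007] [0.0014, 0.0002, -0.4875]
```

Call:
arm_command --moves '[[[0,0,0],[0,0,-0.1],0.0],[[0.0,0.0,0],[0,0,-0.2],0.0],[[0.007,0.014,0],[0,0,-0.3],0.0],[[0.017,0.034,0],[0,0,-0.4],0.0],[[0.03,0.06,0],[0,0,-0.488],0.0]]'

```text
time: 7.95
tool_pos: [0.5247, -0.3378, -0.0005]
tool_rot: [-3.14, -0.0, 1.77]
contact_force: [-2.1, -1.6, 2.9]
opening: 0.0142
grip_force: 40.0
```

```bash
python3 plan.py 0.593,-0.318,-0.001,1.771
```

```text
t 7.95 pos [ 5.247e-01 -3.378e-01 -5.000e-04] rpy [-3.14 -0.    1.77] q6 -0.89
0.593,-0.318,-0.001,1.771 -> [0.0059, 0.0708, 0.0004] [-0.0014, -0.0004, -0.0012]
```

Call:
arm_command --moves '[[[0.001,0.018,0],[0,0,0],0.0],[[0.002,0.036,0],[0,0,0],0.0],[[0.004,0.053,0],[0,0,0],0.0],[[0.006,0.07,0],[0,0,0],0.0],[[0.006,0.07,0],[0,0,0],0.0]]'

```text
time: 8.45
tool_pos: [0.5948, -0.3172, -0.0005]
tool_rot: [3.139, 0.001, 1.768]
contact_force: [3.1, 2.0, 3.2]
opening: 0.0137
grip_force: 40.0
```

```bash
python3 plan.py
python3 - <<'E'
from h import *
im=robot.read_camera("top"); m=robot.camera_model("top")
h=cv2.cvtColor(im,cv2.COLOR_RGB2HSV)
M=cv2.inRange(h,(75,90,40),(95,255,255)); M[:,:250]=0;M[:,370:]=0;M[250:]=0
M=cv2.morphologyEx(M,cv2.MORPH_OPEN,np.ones((9,9),np.uint8))
c=max(cv2.findContours(M,0,1)[0],key=cv2.contourArea); r=rect(m,c,.046); print(np.round(r[0],4),np.round(r[1],4),r[2],np.round(cv2.boxPoints(r),4).tolist())
cv2.imwrite("pics/t5.png",cv2.resize(im[130:250,160:360],(800,480),interpolation=2)[:,:,::-1])
E
```

```text
t 8.45 pos [ 5.948e-01 -3.172e-01 -5.000e-04] rpy [3.139e+00 1.000e-03 1.768e+00] q6 -0.8
[ 0.5683 -0.195 ] [0.0958 0.1388] 10.881142616271973 [[0.5081999897956848, -0.13590000569820404], [0.5343999862670898, -0.27219998836517334], [0.6284000277519226, -0.2540999948978424], [0.6022999882698059, -0.11779999732971191]]
```

View pics/t5.png

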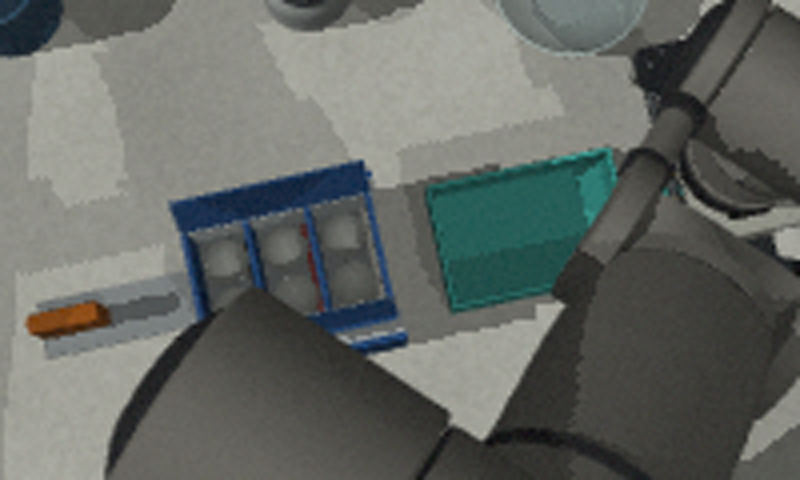

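The tray (425–615,150–310) is lined up with the hopper (170–395,160–330); the computed offset is under 1 mm. I'll push it in.

Call:
arm_command --moves '[[[0.015,0,0],[0,0,0],0.0],[[0.035,0,0],[0,0,0],0.0],[[0.055,0,0],[0,0,0],0.0],[[0.075,0,0],[0,0,0],0.0],[[0.095,0,0],[0,0,0],0.0]]'

```text
time: 9.0
tool_pos: [0.5734, -0.2252, -0.0004]
tool_rot: [3.141, 0.001, 1.766]
contact_force: [1.3, -1.9, 2.8]
opening: 0.0136
grip_force: 40.0
```

Call:
arm_command --moves '[[[0.015,0,0],[0,0,0],0.0],[[0.03,0,0],[0,0,0],0.0],[[0.045,0,0],[0,0,0],0.0],[[0.057,0,0],[0,0,0],0.0],[[0.067,0,0],[0,0,0],0.0]]'

```text
time: 9.5
tool_pos: [0.5613, -0.1583, -0.0004]
tool_rot: [3.141, 0.001, 1.767]
contact_force: [0.2, -3.8, 6.1]
opening: 0.0138
grip_force: 40.0
```

```bash
python3 plan.py
python3 - <<'E'
from h import *
print(robot.observe()["contact_force"])
m=robot.camera_model("top"); print(cast(m,[[246,217.5],[262,213.5]],.095))
E
```

```text
t 9.5 pos [ 5.613e-01 -1.583e-01 -4.000e-04] rpy [3.141e+00 1.000e-03 1.767e+00] q6 -0.6
[ 0.19963641 -3.78381853  6.1172968 ]
[[ 0.4788165  -0.0593298   0.095     ]
 [ 0.48907866 -0.10441974  0.095     ]]
```

Call:
arm_command --moves '[[[0.003,0,0],[0,0,0],0.0],[[0.006,0,0],[0,0,0],0.0],[[0.009,0,0],[0,0,0],0.0],[[0.011,0,0],[0,0,0],0.0],[[0.013,0,0],[0,0,0],0.0]]'

```text
time: 10.0
tool_pos: [0.5591, -0.1466, -0.0005]
tool_rot: [3.141, 0.001, 1.767]
contact_force: [0.2, -3.7, 5.2]
opening: 0.0139
grip_force: 40.0
```

Call:
arm_command --moves '[[[0.001,0,0],[0,0,0],0.0],[[0.002,0,0],[0,0,0],0.0],[[0.003,0,0],[0,0,0],0.0],[[0.004,0,0],[0,0,0],0.0],[[0.004,0,0],[0,0,0],0.0]]'

```text
time: 10.5
tool_pos: [0.5583, -0.1426, -0.0005]
tool_rot: [3.141, 0.001, 1.767]
contact_force: [1.2, -3.9, 5.6]
opening: 0.0137
grip_force: 40.0
```

Call:
arm_command --moves '[[[0.002,0,0],[0,0,0],0.0],[[0.004,0,0],[0,0,0],0.0],[[0.005,0,0],[0,0,0],0.0],[[0.006,0,0],[0,0,0],0.0],[[0.006,0,0],[0,0,0],0.0]]'

```text
time: 11.0
tool_pos: [0.5592, -0.1423, 0.0005]
tool_rot: [3.137, 0.009, 1.767]
contact_force: [2.8, -22.9, 3.7]
opening: 0.014
grip_force: 40.0
```

The tray has reached the stop (23 N, no further motion). I'll relax, release and rise.

Call:
arm_command --moves '[[[-0.005,0,0],[0,0,0],0.0],[[-0.005,0,0],[0,0,0],0.0],[[-0.005,0,0],[0,0,0],0.06],[[-0.005,0,0],[0,0,0],0.06],[[-0.005,0,0],[0,0,0],0.06]]'

```text
time: 11.5
tool_pos: [0.5569, -0.1403, -0.0015]
tool_rot: [-3.14, -0.002, 1.767]
contact_force: [0.8, 0.3, -0.2]
opening: 0.0332
grip_force: 0.0
```

Call:
arm_command --moves '[[[0,0,0],[0,0,0],0.06],[[0,0,0],[0,0,0],0.06],[[0,0,-0.03],[0,0,0],0.06],[[0,0,-0.07],[0,0,0],0.06],[[-0.01,0,-0.12],[0,0,0],0.06]]'

```text
time: 12.0
tool_pos: [0.5581, -0.1495, 0.1181]
tool_rot: [-3.138, -0.003, 1.768]
contact_force: [1.7, -1.4, -0.9]
opening: 0.06
grip_force: 0.0
```

Call:
arm_command --moves '[[[-0.01,0,-0.05],[0,0,0],0.06],[[-0.02,0,-0.1],[0,0,0],0.06],[[-0.02,0,-0.14],[0,0,0],0.06],[[-0.02,0,-0.15],[0,0,0],0.06],[[-0.02,0,-0.15],[0,0,0],0.06]]'

```text
time: 12.5
tool_pos: [0.5641, -0.1707, 0.2701]
tool_rot: [3.138, 0.002, 1.767]
contact_force: [-0.5, 0.5, -0.1]
opening: 0.0601
grip_force: 0.0
```

```bash
python3 plan.py 0.45,-0.14,0.27,1.77 0.40,0.05,0.27,1.77 0.40,0.14,0.25,1.77 0.503,0.125,0.18,1.77
python3 - <<'E'
from h import *
im=robot.read_camera("top"); m=robot.camera_model("top")
h=cv2.cvtColor(im,cv2.COLOR_RGB2HSV)
for nm,lo,hi,z,box in(("teal",(75,90,40),(95,255,255),.058,(230,330,150,235)),("or",(4,130,70),(22,255,255),.142,(150,205,190,230))):
    M=cv2.inRange(h,lo,hi); K=np.zeros_like(M);K[box[2]:box[3],box[0]:box[1]]=1; M*=K
    for c in cv2.findContours(M,0,1)[0]:
        if cv2.contourArea(c)>15: r=rect(m,c,z); print(nm,cv2.boundingRect(c),np.round(r[0],4),np.round(r[1],4),np.round(cv2.boxPoints(r),3).tolist())
cv2.imwrite("pics/t6.png",cv2.resize(im[150:250,150:310],(800,500),interpolation=2)[:,:,::-1])
E
```

```text
t 12.5 pos [ 0.5641 -0.1707  0.2701] rpy [3.138e+00 2.000e-03 1.767e+00] q6 -0.62
0.45,-0.14,0.27,1.77 -> [0.0523, -0.106, -0.0003] [0.0032, 0.0021, -0.0031]
0.40,0.05,0.27,1.77 -> [0.2484, -0.118, -0.0008] [0.0032, 0.0021, -0.0031]
0.40,0.14,0.25,1.77 -> [0.3368, -0.1005, 0.0191] [0.0032, 0.0021, -0.0031]
0.503,0.125,0.18,1.77 -> [0.3021, -0.0026, 0.0895] [0.0032, 0.0021, -0.0031]
teal (256, 188, 25, 12) [ 0.5503 -0.1241] [0.018  0.0713] [[0.5339999794960022, -0.09099999815225601], [0.5490000247955322, -0.16099999845027924], [0.5669999718666077, -0.15700000524520874], [0.5519999861717224, -0.08699999749660492]]
or (167, 205, 19, 9) [0.501  0.1287] [0.0171 0.0487] [[0.4880000054836273, 0.1509999930858612], [0.4970000088214874, 0.10300000011920929], [0.5139999985694885, 0.10599999874830246], [0.5049999952316284, 0.15399999916553497]]
```

View pics/t6.png

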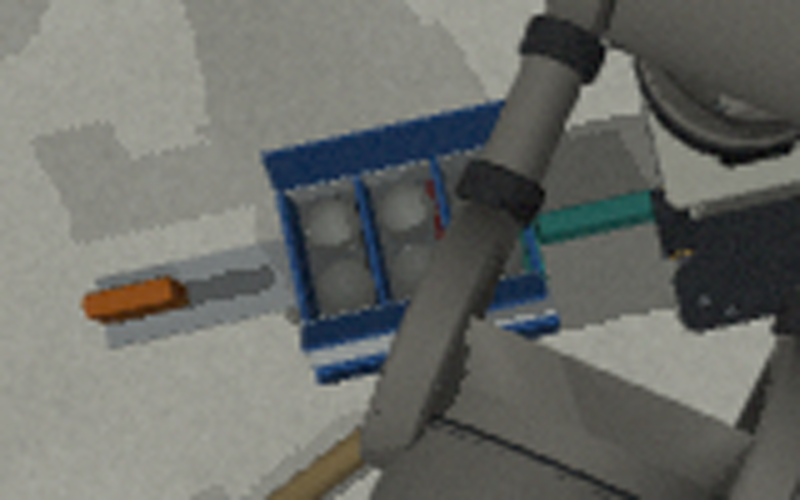

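The tray is home, with its fin at (535–650,190–240). The orange handle is at (135,300), world about (0.501,0.129). I'll cross above the hopper to the handle.

Call:
arm_command --moves '[[[0.045,0,0],[0,0,0],0.06],[[0.095,0,0],[0,0,0],0.06],[[0.145,0,0],[0,0,0],0.06],[[0.195,0,0],[0,0,0],0.06],[[0.245,0,0],[0,0,0],0.06]]'

```text
time: 13.05
tool_pos: [0.5139, 0.0717, 0.2657]
tool_rot: [-3.137, -0.001, 1.767]
contact_force: [1.4, 0.6, -0.3]
opening: 0.0596
grip_force: 0.0
```

```bash
python3 plan.py 0.502,0.129,0.18,1.771
```

```text
t 13.05 pos [0.5139 0.0717 0.2657] rpy [-3.137e+00 -1.000e-03  1.767e+00] q6 -0.21
0.502,0.129,0.18,1.771 -> [0.0584, -0.0001, 0.0858] [-0.0045, -0.0012, -0.0044]
```

Call:
arm_command --moves '[[[0.03,0,0],[0,0,0],0.06],[[0.058,0,0.02],[0,0,0],0.06],[[0.058,0,0.05],[0,0,0],0.06],[[0.058,0,0.085],[0,0,-0.004],0.06],[[0.058,0,0.085],[0,0,-0.004],0.06]]'

```text
time: 13.55
tool_pos: [0.5, 0.1267, 0.1771]
tool_rot: [-3.128, -0.001, 1.772]
contact_force: [-0.2, 0.0, 0.2]
opening: 0.0596
grip_force: 0.0
```

```bash
cat > wray.py <<'E'
from h import *
def wcast(w,uv,z):
    uv=np.asarray(uv,float).reshape(-1,2)-[w["cx"],w["cy"]]; r=np.hypot(*uv.T); th=r/w["fx"]
    d=np.c_[uv/r[:,None]*np.sin(th)[:,None],np.cos(th)]@np.array(w["R"]); c=-np.array(w["R"]).T@w["t"]
    return c+d*((z-c[2])/d[:,2])[:,None]
E
python3 plan.py
python3 - <<'E'
from wray import *
w=robot.camera_model("wrist"); im=robot.read_camera("wrist")
h=cv2.cvtColor(im,cv2.COLOR_RGB2HSV); M=cv2.inRange(h,(5,150,70),(20,255,255))
for c in cv2.findContours(M,0,1)[0]:
    if cv2.contourArea(c)>100:
        p=wcast(w,c,.142)[:,:2].astype(np.float32); r=cv2.minAreaRect(p); print(cv2.boundingRect(c),np.round(r[0],4),np.round(r[1],4),np.round(cv2.boxPoints(r),3).tolist())
cv2.imwrite("pics/w7.png",im[:,:,::-1])
E
```

```text
t 13.55 pos [0.5    0.1267 0.1771] rpy [-3.128e+00 -1.000e-03  1.772e+00] q6 -0.1
(192, 301, 252, 26) [0.5914 0.0252] [0.2738 0.0154] [[0.4560000002384186, 0.004000000189989805], [0.45899999141693115, -0.010999999940395355], [0.7269999980926514, 0.04699999839067459], [0.7229999899864197, 0.06199999898672104]]
(258, 164, 18, 69) [0.5042 0.1346] [0.0133 0.0571] [[0.492000013589859, 0.16099999845027924], [0.503000020980835, 0.10499999672174454], [0.515999972820282, 0.1080000028014183], [0.5049999952316284, 0.164000004529953]]
```

View pics/w7.png

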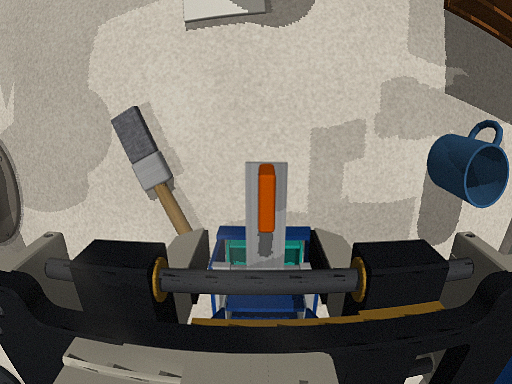

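The wrist view shows the handle at (267,200), slightly right of the finger centre line (~261) and about 5 mm ahead. I'll shift and descend with the 30 mm offset.

Call:
arm_command --moves '[[[0.004,0.004,0.02],[0,0,0],0.06],[[0.005,0.004,0.05],[0,0,0],0.06],[[0.005,0.004,0.08],[0,0,0],0.06],[[0.005,0.004,0.1],[0,0,0],0.06],[[0.005,0.004,0.1],[0,0,0],0.0]]'

```text
time: 14.1
tool_pos: [0.5063, 0.132, 0.0819]
tool_rot: [-3.137, -0.0, 1.77]
contact_force: [0.6, 0.5, 0.7]
opening: 0.0557
grip_force: 0.0
```

Call:
arm_command --moves '[[[0,0,0],[0,0,0],0.0],[[0,0,0],[0,0,0],0.0],[[0,0,0],[0,0,0],0.0],[[0,0,0],[0,0,0],0.0],[[0,0,0],[0,0,0],0.0]]' --squeeze 35

```text
time: 14.6
tool_pos: [0.5057, 0.1321, 0.0837]
tool_rot: [-3.138, -0.0, 1.771]
contact_force: [-12.9, -4.1, 8.9]
opening: 0.0168
grip_force: 6.3
```

Call:
arm_command --moves '[[[0,0,0],[0,0,0],0.0],[[0,0,0],[0,0,0],0.0],[[0,0,0],[0,0,0],0.0],[[-0.002,0,0],[0,0,0],0.0],[[-0.004,0,0],[0,0,0],0.0]]'

```text
time: 15.1
tool_pos: [0.505, 0.1286, 0.0835]
tool_rot: [-3.136, -0.001, 1.771]
contact_force: [-12.2, 0.2, 8.6]
opening: 0.0138
grip_force: 35.0
```

Call:
arm_command --moves '[[[-0.002,-0.002,0],[0,0,0],0.0],[[-0.004,-0.003,0],[0,0,0],0.0],[[-0.006,-0.003,0],[0,0,0],0.0],[[-0.007,-0.003,0],[0,0,0],0.0],[[-0.008,-0.003,0],[0,0,0],0.0]]'

```text
time: 15.6
tool_pos: [0.5057, 0.1256, 0.0836]
tool_rot: [3.141, -0.009, 1.77]
contact_force: [-5.1, 28.9, 2.0]
opening: 0.0138
grip_force: 35.0
```

The gate is shut against its stop (29 N), with the zero at TCP (0.5057,0.1256). Now I'll pull about 88 mm from there.

Call:
arm_command --moves '[[[0.006,0,0],[0,0,0],0.0],[[0.015,0,0],[0,0,0],0.0],[[0.028,0,0],[0,0,0],0.0],[[0.041,0,0],[0,0,0],0.0],[[0.05,0,0],[0,0,0],0.0]]'

```text
time: 16.1
tool_pos: [0.4969, 0.1699, 0.0835]
tool_rot: [3.141, 0.0, 1.771]
contact_force: [0.1, -3.7, 3.2]
opening: 0.0137
grip_force: 35.0
```

Call:
arm_command --moves '[[[0,0,0],[0,0,0],0.0],[[0.005,0,0],[0,0,0],0.0],[[0.015,0,0],[0,0,0],0.0],[[0.025,0,0],[0,0,0],0.0],[[0.03,0,0],[0,0,0],0.0]]'

```text
time: 16.6
tool_pos: [0.4911, 0.1994, 0.0835]
tool_rot: [3.141, -0.0, 1.771]
contact_force: [-0.4, -2.2, 4.2]
opening: 0.014
grip_force: 35.0
```

```bash
python3 plan.py; python3 -c "
from cell import robot
import numpy as np
s=robot.observe();p=np.array(s['tool_pos'])-[.5057,.1256,.0836];print(p@[-.199,.98,0],p@[.98,.199,0],s['contact_force'],s['opening'])"
```

```text
t 16.6 pos [0.4911 0.1994 0.0835] rpy [ 3.141 -0.     1.771] q6 0.04
0.07523953897019402 0.0003687606725609277 [-0.3834076  -2.21964215  4.19861504] 0.013955292079692625
```

Call:
arm_command --moves '[[[0.004,0,0],[0,0,0],0.0],[[0.008,0,0],[0,0,0],0.0],[[0.012,0,0],[0,0,0],0.0],[[0.013,0,0],[0,0,0],0.0],[[0.013,0,0],[0,0,0],0.0]]'

```text
time: 17.1
tool_pos: [0.4886, 0.2119, 0.0836]
tool_rot: [3.141, -0.001, 1.771]
contact_force: [0.0, -1.0, 5.5]
opening: 0.0136
grip_force: 35.0
```

Call:
arm_command --moves '[[[0,0,0],[0,0,0],0.0],[[0,0,0],[0,0,0],0.0],[[0,0,0],[0,0,0],0.0],[[0,0,0],[0,0,0],0.0],[[0,0,0],[0,0,0],0.0]]'

```text
time: 17.6
tool_pos: [0.4886, 0.2119, 0.0836]
tool_rot: [3.141, -0.001, 1.771]
contact_force: [-0.6, -0.2, 5.2]
opening: 0.0138
grip_force: 35.0
```

```bash
python3 plan.py
python3 - <<'E'
from h import *
s=robot.observe();p=np.array(s['tool_pos'])-[.5057,.1256,.0836];print(p@[-.199,.98,0],s['contact_force'])
a=robot.read_camera("top"); b=robot.read_camera("scene"); c=robot.read_camera("wrist")
f=lambda i,x,y,w,h,W,H: cv2.resize(i[y:y+h,x:x+w],(W,H),interpolation=2)
o=np.hstack([f(a,160,160,120,80,400,267),f(b,220,130,90,60,400,267)])
o=np.vstack([o,np.hstack([f(c,170,190,180,120,400,267),np.zeros((267,400,3),np.uint8)])])
cv2.imwrite("pics/g8.png",o[:,:,::-1])
E
```

```text
t 17.6 pos [0.4886 0.2119 0.0836] rpy [ 3.141e+00 -1.000e-03  1.771e+00] q6 0.06
0.08797163593369411 [-0.56312638 -0.16548228  5.15270763]
```

View pics/g8.png

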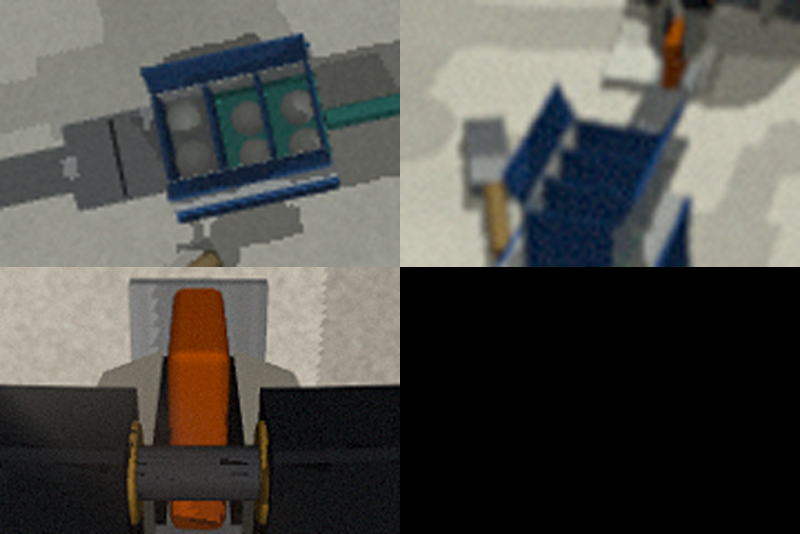

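The top crop shows two cells with the turquoise floor and four balls lying lower, at (245–305,100–150). The third cell's two balls, at (185,115) and (195,155), are still on the grey gate. Now I'll shut it.

Call:
arm_command --moves '[[[-0.008,0,0],[0,0,0],0.0],[[-0.02,0,0],[0,0,0],0.0],[[-0.032,0,0],[0,0,0],0.0],[[-0.044,0,0],[0,0,0],0.0],[[-0.055,0,0],[0,0,0],0.0]]'

```text
time: 18.25
tool_pos: [0.4994, 0.1577, 0.0835]
tool_rot: [3.141, -0.001, 1.771]
contact_force: [-1.8, 2.1, 5.8]
opening: 0.0139
grip_force: 35.0
```

Call:
arm_command --moves '[[[-0.01,0,0],[0,0,0],0.0],[[-0.02,0,0],[0,0,0],0.0],[[-0.027,0,0],[0,0,0],0.0],[[-0.032,0,0],[0,0,0],0.0],[[-0.036,0,0],[0,0,0],0.0]]'

```text
time: 18.75
tool_pos: [0.5057, 0.1255, 0.0836]
tool_rot: [3.141, -0.007, 1.769]
contact_force: [-5.8, 29.5, 7.7]
opening: 0.0138
grip_force: 35.0
```

Call:
arm_command --moves '[[[0.002,0,0],[0,0,0],0.0],[[0.002,0,0],[0,0,0],0.0],[[0.002,0,0],[0,0,0],0.06],[[0.002,0,0],[0,0,0],0.06],[[0.002,0,0],[0,0,0],0.06]]'

```text
time: 19.25
tool_pos: [0.5059, 0.1237, 0.0829]
tool_rot: [-3.141, 0.0, 1.771]
contact_force: [-0.4, -0.5, 0.4]
opening: 0.0333
grip_force: 0.0
```

Call:
arm_command --moves '[[[0.002,0,0],[0,0,0],0.06],[[0.002,0,0],[0,0,0],0.06],[[0.002,0,-0.03],[0,0,0],0.06],[[0.002,0,-0.07],[0,0,0],0.06],[[0.002,0,-0.11],[0,0,0],0.06]]'

```text
time: 19.75
tool_pos: [0.5052, 0.1258, 0.1942]
tool_rot: [-3.14, -0.0, 1.771]
contact_force: [0.8, -0.4, -0.4]
opening: 0.06
grip_force: 0.0
```

Call:
arm_command --moves '[[[0.02,0,-0.02],[0,0,0],0.06],[[0.05,0,-0.04],[0,0,0],0.06],[[0.08,0,-0.05],[0,0,0],0.06],[[0.08,0,-0.05],[0,0,0],0.06],[[0.08,0,-0.05],[0,0,0],0.06]]'

```text
time: 20.25
tool_pos: [0.4896, 0.2044, 0.2431]
tool_rot: [-3.142, 0.0, 1.772]
contact_force: [0.4, -1.4, -0.2]
opening: 0.06
grip_force: 0.0
```

```bash
python3 plan.py
python3 - <<'E'
from h import *
a=robot.read_camera("top"); b=robot.read_camera("scene")
f=lambda i,x,y,w,h,W,H: cv2.resize(i[y:y+h,x:x+w],(W,H),interpolation=2)
o=np.hstack([f(a,150,150,150,100,450,300),f(b,220,130,105,90,350,300)])
cv2.imwrite("pics/g9.png",o[:,:,::-1])
E
```

```text
t 20.25 pos [0.4896 0.2044 0.2431] rpy [-3.142  0.     1.772] q6 0.05
```

View pics/g9.png

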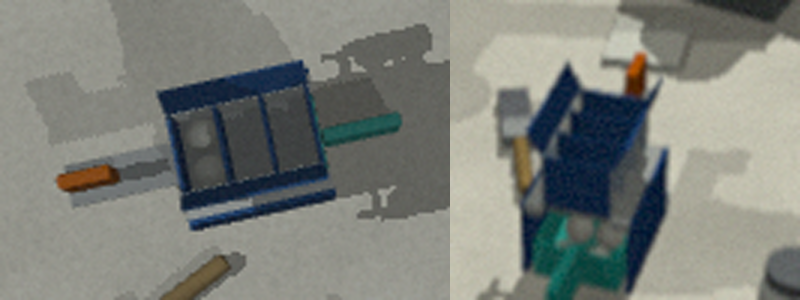

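The gate is shut. Only the third cell still holds its two balls, at (200,130) and (208,168). The tray is home with balls visible in it at (600,232), and its fin sticks out at (360,130). I'll hand it in.

```bash
python3 -c "
from cell import robot
print(robot.hand_in())"
```

```text
the job is handed in; nothing more can be done
None
```

I handed the job in at about 20 s; no verdict came back. The last pictures show the tray home under the hopper with its fin out and the gate shut, the first two portions gone from their cells with balls lying in the tray, and the third portion still in the hopper.

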